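# Offer the last strip up over a glass panel jig

### The job

First press both covers of the panel jig down until their catches snap and hold them shut over the six glass strips. Then pick up the loose seventh strip from the bench, lift it over the things standing in between without disturbing them, and finish holding it level over the empty place in the middle of the jig, centred on it, in line with the other strips and about 1 cm above the closed covers, so that its fit can be judged. It must not touch the jig, and the program ends with the strip still in the gripper: do not set it down or let go.

Things in the scene. Friction and masses are not known exactly. Their poses are not given: they have to be found in the camera images.
- jig: Panel jig: aluminium plate 10 mm thick screwed to the bench; origin on the bench under the middle of the row of strips, x from its front to its hinges, y along the row to the left, z up. The plate covers x -91 to 67 mm, y -104 to 104 mm. Six foiled strips 19 x 60 x 4 mm lie on it along x, at y = +-20.5, 41 and 61.5 mm. Two catch blocks (x -82 to -67, y +-43.5, 16 mm wide) rise to z 27 mm.
- gap (a point): The empty middle place of the jig: the point where the centre of the seventh strip would be if it lay there, 12 mm above the bench; x along the place's length, y across it, z up (as the jig's). With both covers shut their clear plates have their top 6.5 mm above this point and leave a slot 24.5 mm wide over the place; front rails and rubber pads (x -24 to -50 mm) rise to 8.5 and 10.5 mm above it.
- cover_left (a joint): Angle of the left cover (clear plate 62 x 100 mm with aluminium front rail, hinged at the rear) in rad: 0 shut, grows as its front rises. A stiff hinge holds it at 0.5 to 0.9; let go before it is caught, a light spring lifts it to about 0.35. Pressed on the pad, its tongue meets a spring plunger at about 0.08, needs some 6 N, snaps under it and stays at 0 to 0.01 by itself.
- cover_right (a joint): Angle of the right cover (rad), the mirror image of the left one, with the same values and behaviour.
- cover_left_press (a point): Centre of the top of the round rubber thumb pad (19 mm across) on the left cover's front rail, 82 mm from the hinge axis and 4 mm above the plane through it; moves with the cover. Its x axis points from the front of the cover back towards the hinge, y along the hinge, z out of the top face of the cover.
- cover_right_press (a point): The same point of the right cover's thumb pad.
- cover_left_hinge (a point): Point on the left cover's hinge axis in line with the thumb pad, 18 mm above the bench. The axis runs along y of the jig; the cover lies to the front of it (-x of the jig) when shut.
- cover_right_hinge (a point): The same point on the right cover's hinge axis.
- strip (a point): Centre (2 mm above its underside) of the loose seventh glass strip, lying flat by itself on the bench to the left, edges bound in copper foil: 19 mm wide along its x axis, 57 mm long along its y axis, 4 mm thick. 15 g. Its long edges can be pinched by the fingertips.
- glass_bottle: Clear glass bottle with a green band, standing between the strip and the jig: 72 mm across, 140 mm high; origin at the centre of its underside. Leave it alone.
- cutting_oil: Small pale oil bottle with a screw cap, standing between the strip and the jig: 35 mm across, 73 mm high; origin at the centre of its underside. Leave it alone.
- solder_spool: Reel of solder standing between the strip and the jig: 62 mm across, 46 mm high, with a wire end that sticks out to 46 mm from the axis; origin on the axis, underneath. Leave it alone.
Mind the look-alikes: they are no part of the job. Leave any pink, red or turquoise look-alike of the part that bears strip alone.

How it is judged:
By the outcome, as a careful person would: the job done as asked, in the order asked, and still so for the second after the job is handed in, while the arm keeps its last pose, push and grip.
It also fails if it takes over 67 s, if anything falls off the work surface, if the arm or the gripper's body presses on something with over 40 N, if the wrist force passes 120 N, or if a joint passes its speed limit or range.

### The arm

A 6-joint arm with a two-finger parallel gripper is mounted at the origin on a cart in front of the work surface, level with it; the furniture and walls round the work are solid. World frame = base frame: x ahead of the robot, y to its left, z up, the work surface at z = 0. Lengths are in m, angles in rad, forces in N, time in s.
With the tool pointing down it reaches from about 0.35 to 0.725 m from the base axis. Payload 4.3 kg.
Tool frame: the origin (TCP) lies at the very end of the fingers, on their centre line; the grasp point (between the pads) lies 19 mm behind it; x points along the fingers, z is the direction in which the jaws open and shut, and the axes are right-handed (so a half turn about x gives the same grasp; the last joint's range is limited). The gripper opens to 85 mm and grips with 20 to 120 N. Pads are 22 mm wide; open, the fingers measure 114 mm over their backs; the gripper's body (76 mm by 85 mm) begins 54 mm behind the grasp point. The pads swing forward as they close: fully open they stand 13 mm farther back than shut.
Start: joints at [0.994, 0.377, 0.081, 1.274, 0, 1.46], TCP at [0.259, 0.514, 0.231] pointing down, gripper open.
Joint ranges: [-2.72, 2.72], [-0.84, 1.66], [-1.02, 1.22], [-1.77, 2.12], [-1.37, 1.28], [-3.14, 3.14]. Speed limits (rad/s): [2.57, 2.57, 3.14, 3.14, 3.14, 3.14].

### API

Orientations are given as a unit quaternion [w, x, y, z].
In Python, from station import monitor, capture, calibration, env gives the robot as it stands.
- The arm moves only by the shell command python3 -m handwheel 'ROWS' [FORCE]. ROWS is text: rows parted by semicolons, each of 5 numbers parted by spaces: the shift along the tool's x, y, z in m, then the turn about the tool's x in degrees, then the opening, from -1 (shut) to 1 (fully open). In form: dx dy dz turn gripper; .... A call has 1 to 20 rows; each row is the pose to reach, as a shift and turn from the pose commanded when the call began, along the tool's axes at that moment; what a row does not reach only later rows make up. A row lasts 1/8 s, in which the tool goes at most 62.5 mm and 10.7 degrees, less where a joint would pass 70% of its speed; a pose out of reach is approached as far as the arm can. A call with a gripper value outside its range is refused whole. The fingers move at their own pace and stop on an object; FORCE is the grip in N (left out, the last holds). Time passes only in rows, so rows that repeat a pose let the fingers close. It gives the time, the measured TCP pose, the force and the opening at its end, in the units of the state.
- monitor.get_obs(): the state, without advancing time (a new reading comes with each control period).
- capture(name): name is "side" or "top" or "wrist"; returns (picture, depth): 480x640x3 uint8, red, green, blue; 480x640 float32, m along the optical axis (not along the pixel's ray), 0 where there is no reading.
- calibration(name): a dict with "fx", "fy", "cx", "cy" (pixels), "position" and "attitude" of the camera in the world. Camera axes: x right, y up, looking along -z (the intrinsics and any distortion apply to the point x, -y, -z); pixel columns grow to the right and rows downward; lengths in m; the calibration is good to about 2 mm. A picture is of the moment at which its call begins: read the wrist's pose just before it. calibration takes no time and is no camera call; for the wrist camera it gives the pose at the moment of the call.
- env.close_job(): hands the job in, once; it reports no verdict.
The state is a dict: "time": time; "joints": joint angles; "joint_velocities": joint speeds; "tau": joint torques, N m; "position": TCP position; "tool_rot": TCP orientation; "wrist_force": force on the tool from outside, world axes, zero at the start; "torque": the same for the moment, N m; "gripper_width": finger opening in m.
Only numpy, scipy, OpenCV 4.12 (cv2) and the standard library are available. Lean on these libraries where they do the work, as an engineer would, in place of code of your own. Each camera call takes 0.05 s, during which the arm holds its last target.

## Working session

There is one attempt and no reset: what is moved stays moved. The work goes in short steps, Python scripts to look and compute and a shell command to move; the robot and the scene stay as the last step left them, time stands still between calls to the robot, and variables do not carry over. Pictures are saved under pics/ and viewed, and the job is handed in when it is done.

```bash
ls; mkdir -p pics; python3 - <<'E'
from station import monitor, capture, calibration, env
import cv2,numpy as np
o=monitor.get_obs();print({k:np.round(v,3) for k,v in o.items()})
for n in ["side","top","wrist"]:
    c=calibration(n);print(n,c)
    p,d=capture(n);np.savez(f"pics/{n}0.npz",p=p,d=d);cv2.imwrite(f"pics/{n}0.png",p[:,:,::-1]);print((d>0).mean())
E
```

```text
pics
{'time': np.float64(0.0), 'joints': array([0.994, 0.378, 0.08 , 1.274, 0.   , 1.46 ]), 'joint_velocities': array([ 0.001, -0.001, -0.001,  0.001, -0.   , -0.   ]), 'tau': array([ 1.0000e-03, -4.6360e+01,  2.6988e+01,  2.1000e-02,  0.0000e+00,
       -0.0000e+00]), 'position': array([0.258, 0.513, 0.23 ]), 'tool_rot': array([ 0.601, -0.371,  0.603,  0.371]), 'wrist_force': array([0.026, 0.004, 0.011]), 'torque': array([-0.019,  0.059, -0.047]), 'gripper_width': np.float64(0.086)}
side {'fx': 624.941748385423, 'fy': 624.941748385423, 'cx': 311.38104349920013, 'cy': 225.5249237647783, 'position': array([-0.09179431, -1.07552377,  0.70866891]), 'attitude': array([ 0.82996935,  0.50592047, -0.13274834, -0.19383816])}
0.996044921875
top {'fx': 579.093956816498, 'fy': 579.093956816498, 'cx': 326.75248762390123, 'cy': 236.68480623621346, 'position': array([0.40587618, 0.04190978, 1.07726807]), 'attitude': array([-0.70222148, -0.02136077,  0.03934867,  0.71054936])}
0.9960123697916666
wrist {'fx': 357.45749133486424, 'fy': 357.45749133486424, 'cx': 320.4302689959736, 'cy': 234.80172270346557, 'position': array([0.19291911, 0.54586371, 0.37348122]), 'attitude': array([ 0.84300152, -0.12226681, -0.07389632,  0.51859291])}
0.99572265625
```

View pics/top0.png

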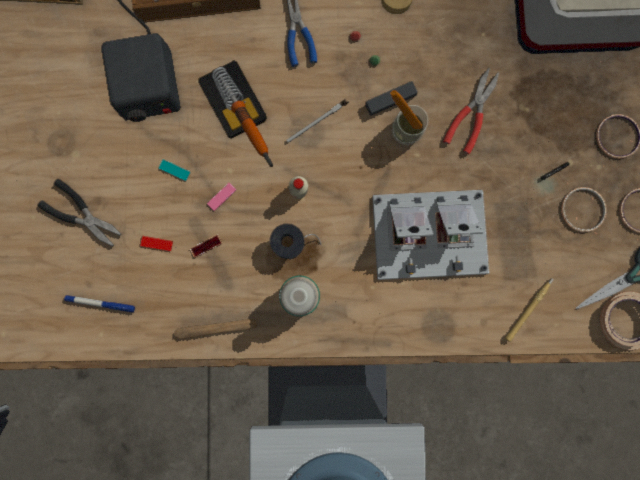

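View pics/side0.png

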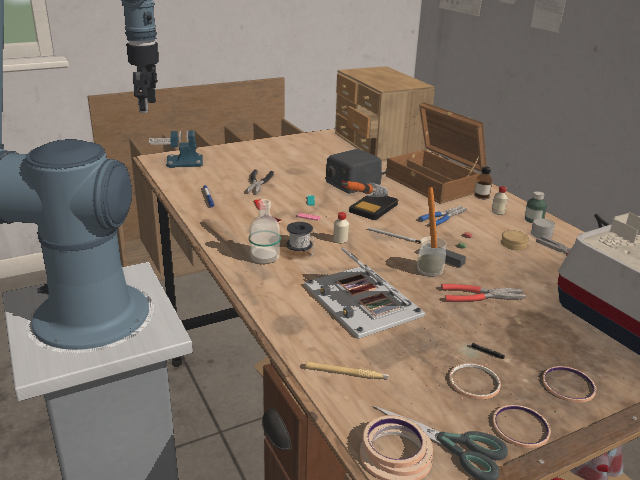

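View pics/wrist0.png

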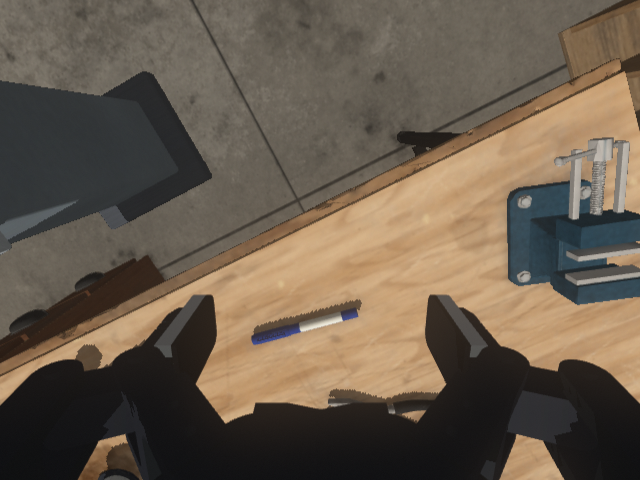

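```bash
cat > h.py <<'E'
import numpy as np,cv2
from scipy.spatial.transform import Rotation as R
from station import monitor,capture,calibration,env
def rot(q): return R.from_quat([q[1],q[2],q[3],q[0]]).as_matrix()
def ray(c,u,v):
    u=np.asarray(u,float);v=np.asarray(v,float)
    d=np.stack([(u-c['cx'])/c['fx'],-(v-c['cy'])/c['fy'],-np.ones_like(u)],-1)
    return d@rot(c['attitude']).T
def onz(c,u,v,z):
    d=ray(c,u,v);t=(z-c['position'][2])/d[...,2];return c['position']+d*t[...,None]
def pts(c,d):
    v,u=np.mgrid[:480,:640];return c['position']+ray(c,u,v)*d[...,None]
def proj(c,P):
    q=(np.asarray(P)-c['position'])@rot(c['attitude']);return np.stack([c['cx']+c['fx']*q[...,0]/-q[...,2],c['cy']-c['fy']*q[...,1]/-q[...,2]],-1)
def state():
    o=monitor.get_obs();M=rot(o['tool_rot']);return o,M
E
python3 - <<'E'
import cv2
t=cv2.imread('pics/top0.png')
a=cv2.resize(t[150:290,140:340],None,fx=4,fy=4,interpolation=cv2.INTER_CUBIC);cv2.imwrite('pics/c1.png',a)
a=cv2.resize(t[180:290,365:500],None,fx=5,fy=5,interpolation=cv2.INTER_CUBIC);cv2.imwrite('pics/c2.png',a)
s=cv2.imread('pics/side0.png')
a=cv2.resize(s[160:340,230:430],None,fx=3.3,fy=3.3,interpolation=cv2.INTER_CUBIC);cv2.imwrite('pics/c3.png',a)
E
```

```text
(no output)
```

View pics/c1.png

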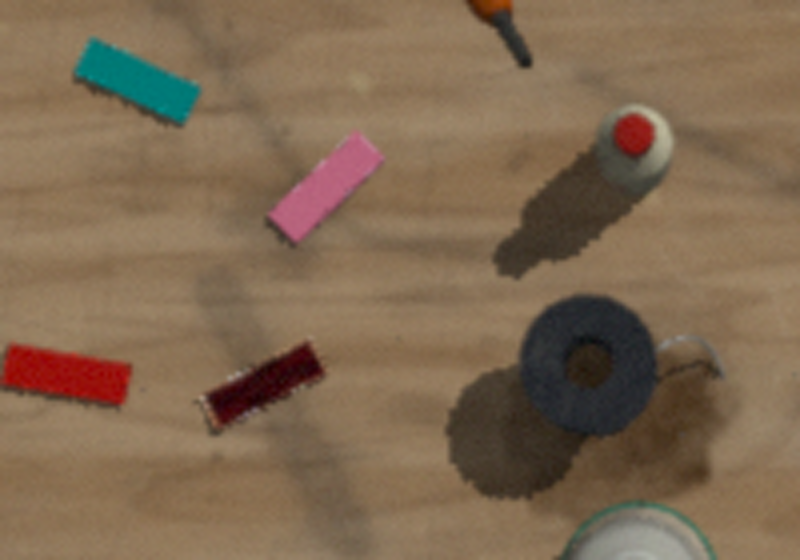

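View pics/c2.png

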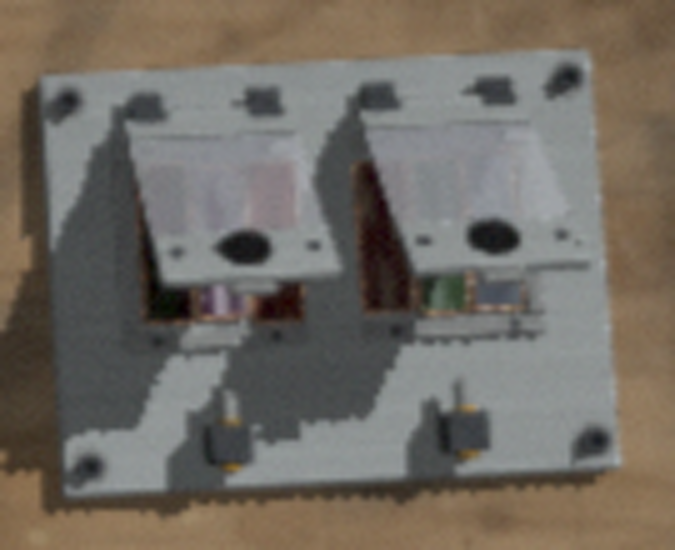

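View pics/c3.png

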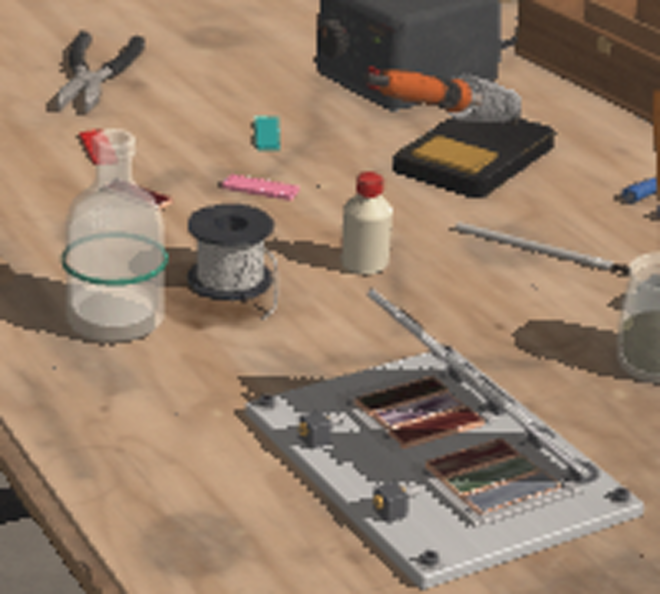

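```bash
cat > m1.py <<'E'
from h import *
c=calibration('top');z=np.load('pics/top0.npz');p,d=z['p'],z['d'];P=pts(c,d)
print('bench z',np.median(P[250:330,340:370,2]))
hsv=cv2.cvtColor(p,cv2.COLOR_RGB2HSV)
# jig
m=((hsv[...,1]<60)).astype(np.uint8);m[:180]=0;m[290:]=0;m[:,:366]=0;m[:,500:]=0
m=cv2.morphologyEx(m,cv2.MORPH_CLOSE,np.ones((7,7)))
cs,_=cv2.findContours(m,0,2);k=max(cs,key=cv2.contourArea)[:,0];
W=onz(c,k[:,0],k[:,1],0.010)[:,:2]*1000
r=cv2.minAreaRect(W.astype(np.float32));print('jig rect',r)
print(cv2.boxPoints(r))
h=cv2.approxPolyDP(k[:,None],5,True)[:,0];print(h.tolist(),(onz(c,h[:,0],h[:,1],.01)*1000).round(1)[:,:2].tolist())
# strip
m=((hsv[...,2]<110)&(hsv[...,1]>90)&((hsv[...,0]>165)|(hsv[...,0]<9))).astype(np.uint8)
m[:,:185]=0;m[:,228:]=0;m[:230]=0;m[262:]=0
k=np.argwhere(m)[:,::-1];W=onz(c,k[:,0],k[:,1],0.004)[:,:2]*1000
r=cv2.minAreaRect(W.astype(np.float32));print('strip',r,len(k))
a=p.copy();a[m>0]=(0,255,0);cv2.imwrite('pics/sm.png',cv2.resize(a[225:270,180:235,::-1],None,fx=10,fy=10,interpolation=0))
for n,(u,v) in dict(padL=(414,229),padR=(464,227),oil=(300,185),spool=(289,233),bot=(300,290)).items(): print(n,P[int(v)-2:int(v)+3,int(u)-2:int(u)+3].reshape(-1,3).round(4)[::6]*1000)
E
python3 m1.py
```

```text
bench z -0.0006549702091809273
jig rect ((500.2889709472656, -178.44403076171875), (160.08206176757812, 210.11045837402344), 2.2383334636688232)
[[ 416.20593   -76.59507 ]
 [ 424.4121   -286.5452  ]
 [ 584.372    -280.293   ]
 [ 576.16583   -70.342865]]
[[482, 190], [373, 195], [377, 279], [488, 273]] [[582.4, -278.3], [574.8, -73.2], [418.4, -77.5], [426.9, -283.9]]
strip ((482.925537109375, 238.1688232421875), (18.302480697631836, 53.99616241455078), 26.311256408691406) 266
padL [[ 507.1 -132.8   78. ]
 [ 505.6 -134.9   75.7]
 [ 503.3 -135.7   80.8]
 [ 501.4 -137.2   81.9]
 [ 499.3 -138.2   85.8]]
padR [[ 510.1 -221.4   74.6]
 [ 507.8 -221.9   79.4]
 [ 506.1 -223.7   78.8]
 [ 504.1 -224.9   80.7]
 [ 501.8 -224.9   86.8]]
oil [[586.8  64.9  75. ]
 [585.7  63.3  71.6]
 [583.8  61.5  71.7]
 [581.6  59.7  74.4]
 [582.9  58.3  56.6]]
spool [[505.5  86.   46.1]
 [503.7  84.2  45.7]
 [501.9  82.4  45.8]
 [500.1  80.7  45.1]
 [497.9  78.8  49.2]]
bot [[404.   64.9 142.1]
 [402.4  63.4 138.3]
 [400.7  61.7 139.8]
 [399.1  60.1 138.9]
 [397.5  58.6 137.1]]
```

```bash
python3 - <<'E'
from h import *
o,M=state();print(M.round(3),o['position']);
z=M[:,2];print('jaw yaw',np.degrees(np.arctan2(z[1],z[0])))
ty=2.24
def to(T,off): return (T-off)
for n,T in dict(aboveJig=[.47,-.15,.30],).items(): print(n,(M.T@(np.array(T)-o['position'])).round(4))
c=calibration('wrist');print((M.T@(c['position']-o['position'])).round(4)); Rc=rot(c['attitude']);print((M.T@Rc).round(3))
E
```

```text
[[-0.001 -0.893  0.45 ]
 [-0.001  0.45   0.893]
 [-1.     0.    -0.002]] [0.25845677 0.51304879 0.23057621]
jaw yaw 63.25441659870412
aboveJig [-0.0687 -0.4873 -0.497 ]
[-0.143   0.0733 -0.0004]
[[ 0.     0.283 -0.959]
 [-0.001  0.959  0.283]
 [ 1.     0.001  0.001]]
```

View pics/sm.png

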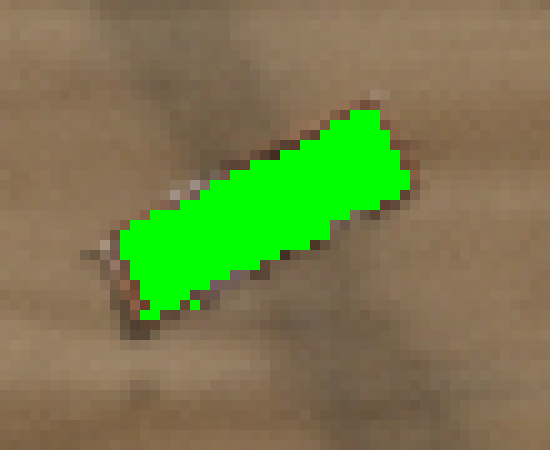

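```bash
cat > to.py <<'E'
import sys
from h import *
o,M=state();T=np.array([float(a) for a in sys.argv[1:4]])
print('shift',(M.T@(T-o['position'])).round(4))
if len(sys.argv)>4:
    z=M[:,2];y0=np.degrees(np.arctan2(z[1],z[0]));t=y0-float(sys.argv[4]);print('turn',round((t+180)%360-180,2))
E
python3 to.py .45 -.178 .30 92.24
```

```text
shift [-0.0686 -0.482  -0.531 ]
turn -28.99
```

```bash
python3 -m handwheel '-0.069 0 0 0 1; -0.069 -0.03 -0.04 -5 0; -0.069 -0.07 -0.08 -10 -1; -0.069 -0.11 -0.12 -15 -1; -0.069 -0.15 -0.165 -20 -1; -0.069 -0.19 -0.21 -25 -1; -0.069 -0.23 -0.255 -29 -1; -0.069 -0.27 -0.3 -29 -1; -0.069 -0.31 -0.345 -29 -1; -0.069 -0.35 -0.39 -29 -1; -0.069 -0.39 -0.435 -29 -1; -0.069 -0.43 -0.475 -29 -1; -0.069 -0.46 -0.51 -29 -1; -0.069 -0.482 -0.531 -29 -1; -0.069 -0.482 -0.531 -29 -1; -0.069 -0.482 -0.531 -29 -1' 60
python3 - <<'E'
from h import *
c=calibration('wrist');p,d=capture('wrist');o=monitor.get_obs();print(o['position'],o['joint_velocities'].round(3))
np.savez('pics/w1.npz',p=p,d=d,**c);cv2.imwrite('pics/w1.png',p[:,:,::-1])
E
python3 to.py .45 -.178 .30 92.24
```

```text
time: 2.15
position: [0.4498, -0.177, 0.3]
tool_rot: [0.49, -0.509, 0.49, 0.51]
wrist_force: [-0.4, 0.4, 0.0]
gripper_width: 0.0001
[ 0.44982417 -0.17665864  0.30019745] [ 0.01  -0.008 -0.    -0.001 -0.002 -0.001]
shift [ 0.0002 -0.0001 -0.0013]
turn 0.06
```

View pics/w1.png

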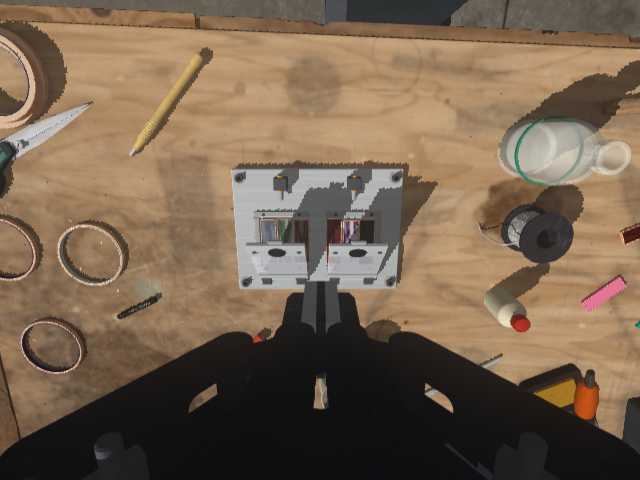

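```bash
cat > m2.py <<'E'
from h import *
z=np.load('pics/w1.npz');c={k:z[k] for k in('fx','fy','cx','cy','position','attitude')};p,d=z['p'],z['d']
hsv=cv2.cvtColor(p,cv2.COLOR_RGB2HSV)
m=((hsv[...,1]<50)&(hsv[...,2]>60)).astype(np.uint8);m[:160]=0;m[294:]=0;m[:,:225]=0;m[:,412:]=0
m=cv2.morphologyEx(m,cv2.MORPH_OPEN,np.ones((3,3)))
cs,_=cv2.findContours(m,0,2);k=max(cs,key=cv2.contourArea)[:,0];k=cv2.convexHull(k[:,None])[:,0]
W=onz(c,k[:,0],k[:,1],0.010)[:,:2]*1000
r=cv2.minAreaRect(W.astype(np.float32));print(r);print(cv2.boxPoints(r))
h=cv2.approxPolyDP(k[:,None],4,True)[:,0];print(h.tolist(),(onz(c,h[:,0],h[:,1],.01)*1000).round(1)[:,:2].tolist())
P=pts(c,d)*1000
dark=((hsv[...,2]<45)).astype(np.uint8);dark[:246]=0;dark[262:]=0;dark[:,:260]=0;dark[:,375:]=0
n,l,s,ce=cv2.connectedComponentsWithStats(dark)
for i in range(1,n):
    if s[i,4]>30: print(ce[i],s[i],np.median(P[l==i],0).round(1))
a=cv2.resize(p[160:300,225:415,::-1],None,fx=4,fy=4,interpolation=cv2.INTER_CUBIC);cv2.imwrite('pics/w1c.png',a)
E
python3 m2.py
```

```text
((502.5578308105469, -178.64471435546875), (163.82508850097656, 207.42218017578125), 2.181344509124756)
[[ 416.75714   -78.126564]
 [ 424.65216  -285.39844 ]
 [ 588.3585   -279.16287 ]
 [ 580.4635    -71.89099 ]]
[[403, 169], [395, 288], [304, 293], [239, 287], [231, 169]] [[418.0, -78.8], [573.3, -73.3], [585.1, -193.2], [579.6, -279.1], [425.8, -284.7]]
```

View pics/w1c.png

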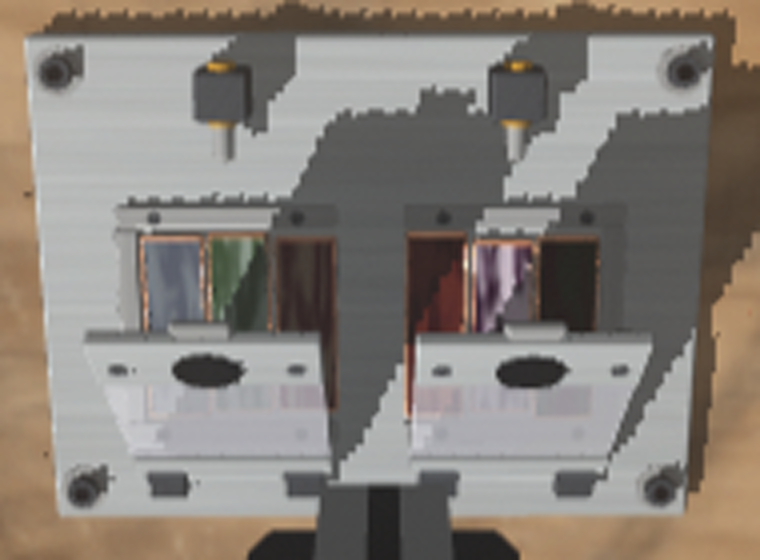

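```bash
python3 - <<'E'
from h import *
z=np.load('pics/w1.npz');c={k:z[k] for k in('fx','fy','cx','cy','position','attitude')};t=calibration('top')
th=np.radians(2.2);J=np.array([[np.cos(th),np.sin(th)],[-np.sin(th),np.cos(th)]])
O=np.array([.5128,-.178])
for n,a,b in (('L',(357.5,252.6),(413.8,229)),('R',(276.8,252.6),(463.4,227))):
    A=[];B=[]
    for cc,uv in((c,a),(t,b)):
        d=ray(cc,*uv);d/=np.linalg.norm(d);Q=np.eye(3)-np.outer(d,d);A.append(Q);B.append(Q@cc['position'])
    X=np.linalg.solve(sum(A),sum(B));j=J@(X[:2]-O);vx,vz=.045-j[0],X[2]-.018
    print(n,(X*1e3).round(1),'jig',(j*1e3).round(1),'len',np.hypot(vx,vz),'ang',np.arctan2(vz,vx)-np.arctan2(4,82),[np.linalg.norm(q@X-w).round(4) for q,w in zip(A,B)])
E
```

```text
L [ 502.8 -135.2   78.8] jig [-8.3 43.2] len 0.08085803126618801 ang 0.8019731209470864 [np.float64(0.0009), np.float64(0.0009)]
R [ 505.8 -222.1   78.7] jig [ -8.7 -43.8] len 0.08106781140921591 ang 0.7980234394697369 [np.float64(0.0006), np.float64(0.0006)]
```

```bash
cat > arc.py <<'E'
import sys
from h import *
s=float(sys.argv[1])
th=np.radians(2.2);Rz=np.array([[np.cos(th),-np.sin(th)],[np.sin(th),np.cos(th)]]);O=np.array([.5128,-.178])
o,M=state();p0=o['position']
def row(x,y,z): return (M.T@(np.r_[O+Rz@[x,y],z]-p0)).round(4)
print('approach',row(-.0013,s*.0435,.103), 'pos',p0)
for a in [.8,.7,.6,.5,.4,.3,.2,.15,.1,.06,.03,0,-.01,-.02]:
    px=.045-.082*np.cos(a)+.004*np.sin(a);pz=.018+.082*np.sin(a)+.004*np.cos(a)
    e=.008*max(a,0)/.8*1.0 if a<.4 else .008*min(1,.5+.5*(a-.4)/.4) 
    off=11e-3-e
    tz=pz+(off*np.tan(a) if a>0 else 0)
    print(a,row(px+e,s*.0435,tz), 'z',round(tz,4))
E
python3 arc.py 1
```

```text
approach [ 0.1972 -0.0617  0.0395] pos [ 0.44982417 -0.17665864  0.30019745]
0.8 [ 0.2175 -0.0618  0.0395] z 0.0827
0.7 [ 0.2229 -0.0549  0.0395] z 0.0773
0.6 [ 0.2292 -0.0486  0.0395] z 0.071
0.5 [ 0.2361 -0.043   0.0395] z 0.0641
0.4 [ 0.2436 -0.0381  0.0395] z 0.0566
0.3 [ 0.2517 -0.0339  0.0395] z 0.0485
0.2 [ 0.2602 -0.0305  0.0395] z 0.04
0.15 [ 0.2646 -0.0291  0.0395] z 0.0356
0.1 [ 0.269  -0.0279  0.0395] z 0.0312
0.06 [ 0.2727 -0.0271  0.0395] z 0.0275
0.03 [ 0.2754 -0.0265  0.0395] z 0.0248
0 [ 0.2782 -0.0261  0.0395] z 0.022
-0.01 [ 0.279  -0.0261  0.0395] z 0.0212
-0.02 [ 0.2799 -0.026   0.0395] z 0.0204
```

```bash
python3 -m handwheel '0.05 -0.03 0.02 0 -1; 0.1 -0.0617 0.0395 0 -1; 0.15 -0.0617 0.0395 0 -1; 0.185 -0.0617 0.0395 0 -1; 0.197 -0.0617 0.0395 0 -1; 0.197 -0.0617 0.0395 0 -1; 0.197 -0.0617 0.0395 0 -1'; python3 arc.py 1
python3 - <<'E'
from h import *
for n in ('wrist','side'):
    p,d=capture(n)
    cv2.imwrite(f'pics/{n}2.png',p[:,:,::-1] if n=='wrist' else cv2.resize(p[200:360,250:450,::-1],None,fx=3.5,fy=3.5))
E
```

```text
time: 3.08
position: [0.5117, -0.136, 0.1052]
tool_rot: [-0.491, 0.511, -0.49, -0.509]
wrist_force: [1.1, -1.0, 0.8]
gripper_width: -0.0001
approach [0.0022 0.0018 0.0015] pos [ 0.51171805 -0.13604927  0.10519947]
0.8 [0.0225 0.0019 0.0016] z 0.0827
0.7 [0.0279 0.0088 0.0016] z 0.0773
0.6 [0.0341 0.0151 0.0016] z 0.071
0.5 [0.041  0.0207 0.0016] z 0.0641
0.4 [0.0485 0.0256 0.0016] z 0.0566
0.3 [0.0566 0.0299 0.0016] z 0.0485
0.2 [0.0651 0.0333 0.0017] z 0.04
0.15 [0.0694 0.0347 0.0017] z 0.0356
0.1 [0.0739 0.036  0.0017] z 0.0312
0.06 [0.0775 0.0368 0.0017] z 0.0275
0.03 [0.0803 0.0373 0.0017] z 0.0248
0 [0.0831 0.0378 0.0017] z 0.022
-0.01 [0.0839 0.0378 0.0017] z 0.0212
-0.02 [0.0847 0.0379 0.0017] z 0.0204
```

View pics/wrist2.png

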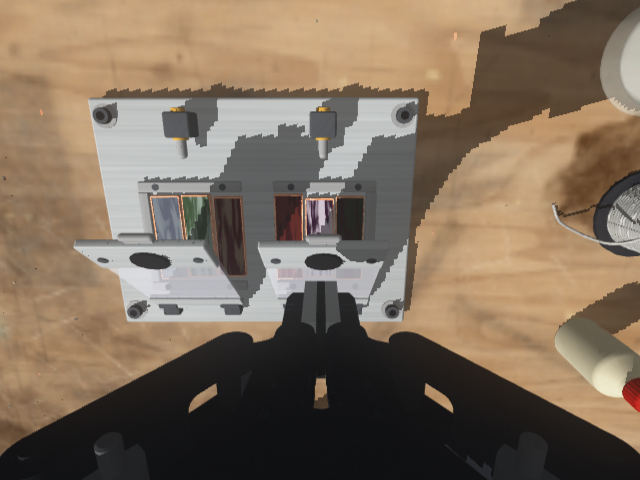

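View pics/side2.png

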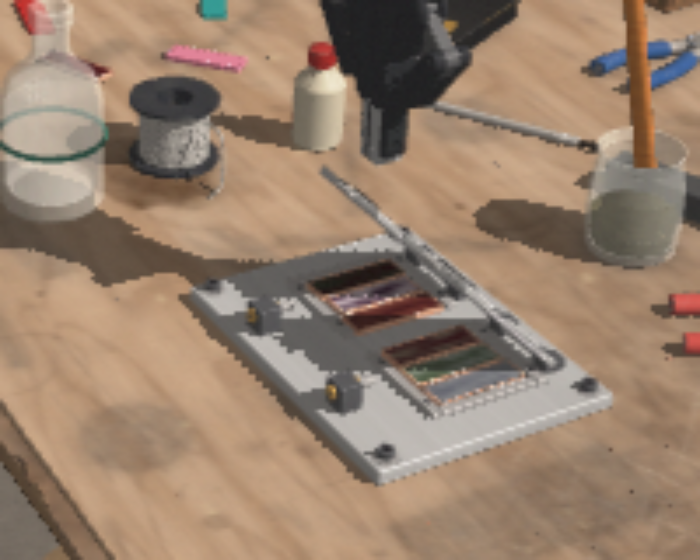

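```bash
python3 -c "
from h import *;print(monitor.get_obs()['position'])"
python3 -m handwheel '0.01 0 0 0 -1; 0.0205 0 0 0 -1; 0.0205 0 0 0 -1; 0.026 0.007 0 0 -1; 0.032 0.013 0 0 -1; 0.039 0.019 0 0 -1; 0.0465 0.0235 0 0 -1; 0.0465 0.0235 0 0 -1'
python3 - <<'E'
from h import *
print(monitor.get_obs()['position'])
for n in ('wrist','side'):
    p,d=capture(n)
    cv2.imwrite(f'pics/{n}3.png',p[:,:,::-1] if n=='wrist' else cv2.resize(p[200:360,250:450,::-1],None,fx=3.5,fy=3.5))
E
```

```text
[ 0.51170565 -0.13623995  0.10507358]
time: 4.18
position: [0.4856, -0.1363, 0.056]
tool_rot: [0.49, -0.509, 0.49, 0.51]
wrist_force: [0.1, 0.9, 0.3]
gripper_width: 0.0002
[ 0.48558101 -0.13626476  0.05596753]
```

View pics/wrist3.png

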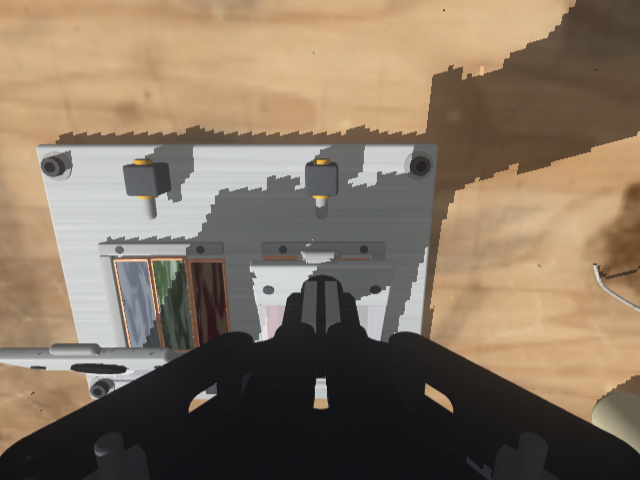

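View pics/side3.png

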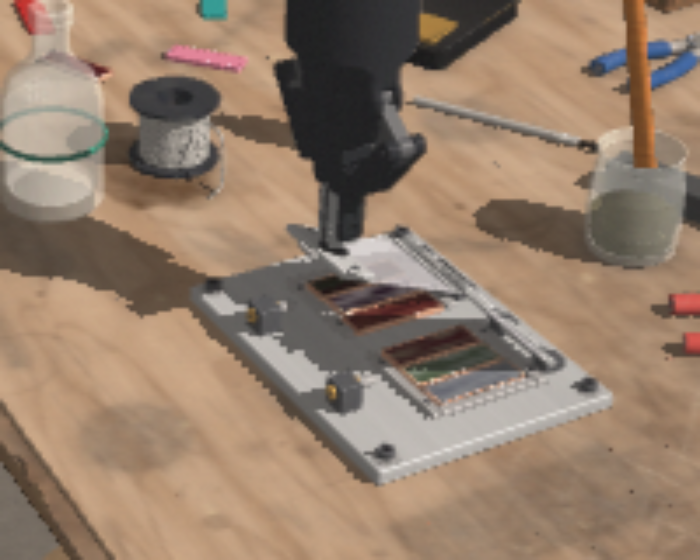

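```bash
python3 -m handwheel '0.008 0.0045 0 0 -1; 0.0165 0.0075 0 0 -1; 0.021 0.009 0 0 -1; 0.0255 0.0105 0 0 -1; 0.029 0.011 0 0 -1; 0.032 0.0115 0 0 -1'
python3 -m handwheel '0.0025 0.0005 0 0 -1; 0.0035 0.0005 0 0 -1; 0.0035 0.0005 0 0 -1'
```

```text
time: 5.03
position: [0.4754, -0.1371, 0.0248]
tool_rot: [-0.49, 0.51, -0.49, -0.51]
wrist_force: [0.1, 0.5, 1.2]
gripper_width: 0.0001
time: 5.4
position: [0.475, -0.1371, 0.0221]
tool_rot: [-0.49, 0.51, -0.49, -0.51]
wrist_force: [-2.2, 1.8, 8.9]
gripper_width: 0.0001
```

```bash
python3 -m handwheel '0.0008 0 0 0 -1; 0.0015 0 0 0 -1; 0.0015 0 0 0 -1'
python3 -c "
from h import *
p,d=capture('side');cv2.imwrite('pics/side4.png',cv2.resize(p[200:360,250:450,::-1],None,fx=3.5,fy=3.5))"
```

```text
time: 5.78
position: [0.475, -0.1372, 0.0217]
tool_rot: [-0.49, 0.51, -0.49, -0.509]
wrist_force: [-5.7, 2.1, 20.3]
gripper_width: 0.0
```

View pics/side4.png

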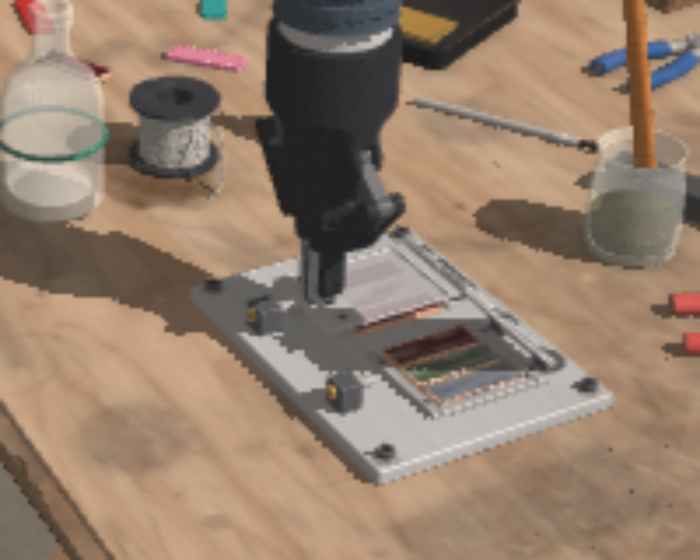

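```bash
python3 -m handwheel '-0.01 0 0 0 -1; -0.05 0 0 0 -1; -0.085 0 0 0 -1; -0.085 -0.015 -0.04 0 -1; -0.085 -0.0355 -0.087 0 -1; -0.085 -0.0355 -0.087 0 -1; -0.085 -0.0355 -0.087 0 -1'
python3 arc.py -1
python3 - <<'E'
from h import *
print(monitor.get_obs()['position'])
for n in ('wrist','side'):
    p,d=capture(n)
    cv2.imwrite(f'pics/{n}5.png',p[:,:,::-1] if n=='wrist' else cv2.resize(p[200:360,250:450,::-1],None,fx=3.5,fy=3.5))
E
```

```text
time: 6.7
position: [0.5129, -0.222, 0.1041]
tool_rot: [0.49, -0.509, 0.49, 0.51]
wrist_force: [-1.1, -0.4, -0.0]
gripper_width: -0.0003
approach [ 0.0011 -0.0003  0.0005] pos [ 0.51290026 -0.22204735  0.10414138]
0.8 [ 0.0214 -0.0004  0.0005] z 0.0827
0.7 [0.0269 0.0065 0.0005] z 0.0773
0.6 [0.0331 0.0128 0.0005] z 0.071
0.5 [0.0401 0.0184 0.0005] z 0.0641
0.4 [0.0476 0.0233 0.0005] z 0.0566
0.3 [0.0557 0.0275 0.0005] z 0.0485
0.2 [0.0642 0.0309 0.0004] z 0.04
0.15 [0.0686 0.0323 0.0004] z 0.0356
0.1 [0.073  0.0335 0.0004] z 0.0312
0.06 [0.0767 0.0343 0.0004] z 0.0275
0.03 [0.0794 0.0348 0.0004] z 0.0248
0 [0.0822 0.0353 0.0004] z 0.022
-0.01 [0.083  0.0353 0.0004] z 0.0212
-0.02 [0.0838 0.0353 0.0004] z 0.0204
[ 0.51290026 -0.22204735  0.10414138]
```

View pics/wrist5.png

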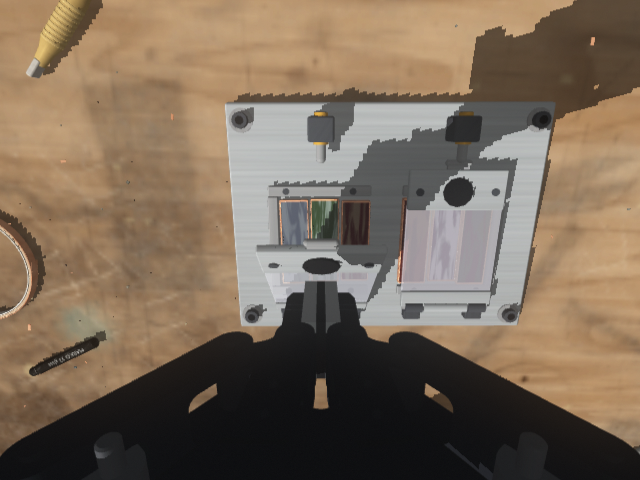

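View pics/side5.png

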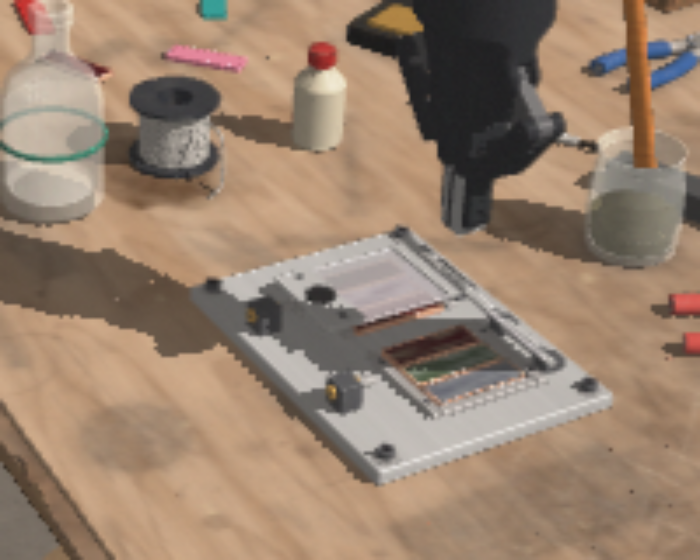

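Left cover is shut and stays flat (pad at 458,192); right pad is at (322,265), in line with the fingers. Same arc on the right.

```bash
python3 -m handwheel '0.011 0 0 0 -1; 0.0215 0 0 0 -1; 0.0215 0 0 0 -1; 0.027 0.007 0 0 -1; 0.033 0.013 0 0 -1; 0.04 0.019 0 0 -1; 0.0475 0.0235 0 0 -1; 0.0555 0.028 0 0 -1; 0.064 0.031 0 0 -1; 0.0685 0.0325 0 0 -1; 0.073 0.034 0 0 -1; 0.0765 0.0345 0 0 -1; 0.0795 0.035 0 0 -1; 0.0815 0.0355 0 0 -1'
python3 -m handwheel '0.0015 0 0 0 -1; 0.0025 0 0 0 -1; 0.0025 0 0 0 -1'
```

```text
time: 8.55
position: [0.4784, -0.2241, 0.0232]
tool_rot: [-0.49, 0.51, -0.49, -0.51]
wrist_force: [0.3, -0.3, 1.1]
gripper_width: 0.0002
time: 8.93
position: [0.4783, -0.2242, 0.022]
tool_rot: [-0.49, 0.51, -0.49, -0.51]
wrist_force: [-3.0, 1.3, 12.2]
gripper_width: -0.0003
```

```bash
python3 -m handwheel '0.001 0 0 0 -1; 0.001 0 0 0 -1'
python3 -m handwheel '-0.02 0 0 0 -1; -0.07 0 0 0 -1; -0.13 -0.01 0.02 0 -1; -0.18 -0.01 0.046 0 -1; -0.2 -0.01 0.046 0 -1; -0.2 -0.01 0.046 0 -1; -0.2 -0.01 0.046 0 -1'
python3 - <<'E'
from h import *
c=calibration('wrist');p,d=capture('wrist');print(c['position'])
np.savez('pics/w6.npz',p=p,d=d,**c);cv2.imwrite('pics/w6.png',p[:,:,::-1])
p,d=capture('side');cv2.imwrite('pics/side6.png',cv2.resize(p[200:360,250:450,::-1],None,fx=3.5,fy=3.5))
E
```

```text
time: 9.18
position: [0.4783, -0.2242, 0.0218]
tool_rot: [-0.49, 0.51, -0.49, -0.509]
wrist_force: [-5.1, 2.6, 19.4]
gripper_width: 0.0002
time: 10.05
position: [0.4857, -0.1776, 0.2182]
tool_rot: [0.49, -0.509, 0.49, 0.51]
wrist_force: [-1.7, 0.3, -0.4]
gripper_width: -0.0001
[ 0.41268597 -0.1802589   0.36141539]
```

View pics/w6.png

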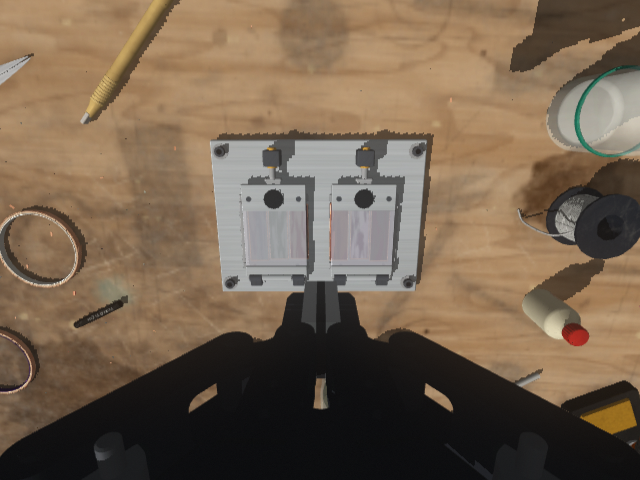

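View pics/side6.png

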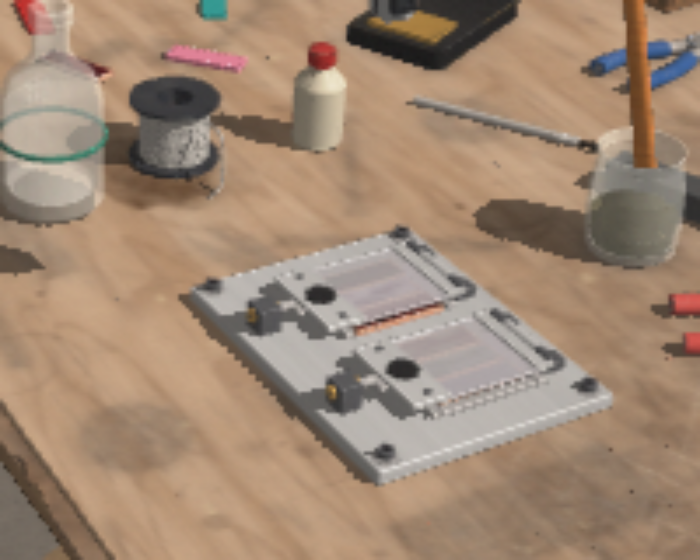

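```bash
python3 - <<'E'
from h import *
z=np.load('pics/w6.npz');c={k:z[k] for k in('fx','fy','cx','cy','position','attitude')};p,d=z['p'],z['d']
P=pts(c,d)*1000
g=cv2.cvtColor(p,cv2.COLOR_RGB2GRAY)
W=[]
for x0,x1 in((260,286),(351,377)):
    m=np.zeros_like(g);m[186:212,x0:x1]=(g[186:212,x0:x1]<60);n,l,s,ce=cv2.connectedComponentsWithStats(m)
    i=1+np.argmax(s[1:,4]);w=onz(c,*ce[i],.022)*1000;W.append(w);print(ce[i],s[i],w.round(1),np.median(P[l==i][:,2]))
W=np.array(W);mid=W.mean(0);dv=W[1]-W[0];yaw=np.arctan2(-dv[0],dv[1]);print('dist',np.linalg.norm(dv),'yaw',np.degrees(yaw))
print('origin from pads',mid[:2]+37*np.array([np.cos(yaw),np.sin(yaw)]))
# plate corners
hsv=cv2.cvtColor(p,cv2.COLOR_RGB2HSV)
m=((hsv[...,1]<50)&(hsv[...,2]>90)).astype(np.uint8);m[:130]=0;m[289:]=0;m[:,:200]=0;m[:,440:]=0
m=cv2.morphologyEx(m,cv2.MORPH_OPEN,np.ones((5,5)));cs,_=cv2.findContours(m,0,2);k=cv2.convexHull(max(cs,key=cv2.contourArea))[:,0]
h=cv2.approxPolyDP(k[:,None],4,True)[:,0];print(h.tolist(),(onz(c,h[:,0],h[:,1],.01)*1000).round(1)[:,:2].tolist())
# slot edges along rows at z .0185 / cover outer
# slot: depth-based
for v in (215,230,245,260): 
    print(v,[ (u,round(P[v,u,2],1)) for u in range(300,340,2)])
cv2.imwrite('pics/w6c.png',cv2.resize(p[130:300,205:440,::-1],None,fx=3.4,fy=3.4,interpolation=cv2.INTER_CUBIC))
E
```

```text
[273.03448276 198.72413793] [264 190  19  18 261] [ 477.5 -223.1   22. ] 23.266111062629047
[363.6328125 198.4296875] [355 190  19  18 256] [ 474.  -136.1   22. ] 23.331163633304648
dist 87.0513180432361 yaw 2.3377738595110933
origin from pads [ 512.72396406 -178.07234639]
[[420, 139], [425, 163], [416, 275], [403, 288], [345, 288], [308, 281], [286, 171], [294, 141]] [[417.1, -85.1], [439.3, -77.7], [556.0, -73.2], [571.5, -85.4], [573.8, -147.5], [567.1, -187.4], [452.0, -212.0], [423.5, -204.7]]
215 [(300, np.float64(18.2)), (302, np.float64(18.4)), (304, np.float64(19.0)), (306, np.float64(15.5)), (308, np.float64(11.5)), (310, np.float64(9.5)), (312, np.float64(10.5)), (314, np.float64(12.9)), (316, np.float64(10.6)), (318, np.float64(10.3)), (320, np.float64(10.1)), (322, np.float64(9.9)), (324, np.float64(10.5)), (326, np.float64(12.1)), (328, np.float64(9.5)), (330, np.float64(12.6)), (332, np.float64(19.1)), (334, np.float64(20.0)), (336, np.float64(19.0)), (338, np.float64(20.9))]
230 [(300, np.float64(18.0)), (302, np.float64(19.2)), (304, np.float64(17.9)), (306, np.float
[... 712 characters left out ...]
24, np.float64(9.1)), (326, np.float64(10.8)), (328, np.float64(10.6)), (330, np.float64(13.9)), (332, np.float64(19.4)), (334, np.float64(18.2)), (336, np.float64(18.8)), (338, np.float64(19.5))]
260 [(300, np.float64(18.6)), (302, np.float64(17.6)), (304, np.float64(19.1)), (306, np.float64(19.2)), (308, np.float64(11.8)), (310, np.float64(10.0)), (312, np.float64(11.2)), (314, np.float64(12.0)), (316, np.float64(11.6)), (318, np.float64(10.6)), (320, np.float64(9.5)), (322, np.float64(11.2)), (324, np.float64(11.1)), (326, np.float64(10.7)), (328, np.float64(11.1)), (330, np.float64(10.4)), (332, np.float64(18.4)), (334, np.float64(17.0)), (336, np.float64(18.5)), (338, np.float64(18.3))]
```

View pics/w6c.png

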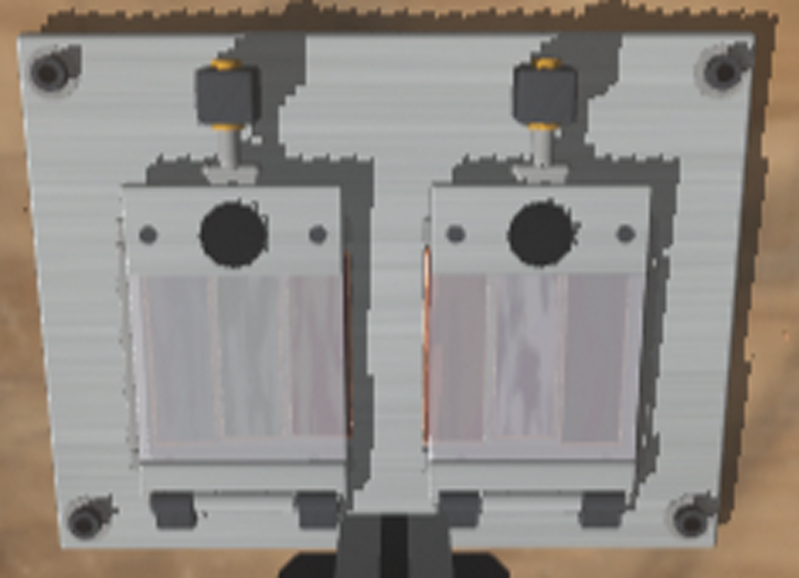

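```bash
python3 to.py .483 .238 .20 26.3
python3 -m handwheel '0 0 0.04 5 -1; 0 0 0.09 14 -1; 0 -0.003 0.14 23 -1; 0 -0.005 0.19 32 -1; 0 -0.007 0.24 41 -0.1; 0 -0.009 0.29 50 -0.1; 0 -0.011 0.34 59 -0.1; 0.01 -0.013 0.38 66 -0.1; 0.02 -0.013 0.416 66 -0.1; 0.02 -0.013 0.416 66 -0.1; 0.02 -0.013 0.416 66 -0.1'
python3 - <<'E'
from h import *
c=calibration('wrist');p,d=capture('wrist')
np.savez('pics/w7.npz',p=p,d=d,**c);cv2.imwrite('pics/w7.png',p[:,:,::-1])
E
python3 to.py .483 .238 .20 26.3
```

```text
shift [ 0.0185 -0.0138  0.4152]
turn 65.92
time: 11.52
position: [0.4826, 0.2378, 0.1989]
tool_rot: [0.688, -0.161, 0.689, 0.16]
wrist_force: [0.5, -0.1, 0.3]
gripper_width: 0.0386
shift [-0.0007  0.0004  0.0003]
turn -0.1
```

View pics/w7.png

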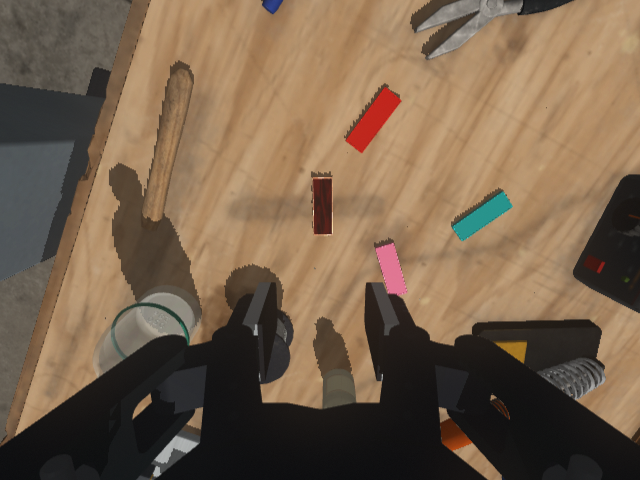

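```bash
cat > m7.py <<'E'
from h import *
z=np.load('pics/w7.npz');c={k:z[k] for k in('fx','fy','cx','cy','position','attitude')};p=z['p']
hsv=cv2.cvtColor(p,cv2.COLOR_RGB2HSV);y0,x0=160,295;s=p[y0:250,x0:350].astype(int)
bg=cv2.cvtColor(p,cv2.COLOR_RGB2LAB)[y0:250,x0:350].astype(int)
m=((hsv[y0:250,x0:350,1]>150)|((hsv[y0:250,x0:350,2]<90)&(s[...,0]>1.5*s[...,2]+8))).astype(np.uint8)
m[:14]=0
m=cv2.morphologyEx(m,cv2.MORPH_OPEN,np.ones((3,3)))
n,l,st,ce=cv2.connectedComponentsWithStats(m);i=1+np.argmax(st[1:,4]);k=np.argwhere(l==i)[:,::-1]+[x0,y0]
W=onz(c,k[:,0],k[:,1],.004)[:,:2]*1000
r=cv2.minAreaRect(W.astype(np.float32));print(r,len(k))
a=p[y0:250,x0:350,::-1].copy();b=a.copy();b[l==i]=(0,255,0);cv2.imwrite('pics/w7c.png',cv2.resize(np.hstack([a,b]),None,fx=6,fy=6,interpolation=0))
E
python3 m7.py
```

```text
((482.0390930175781, 238.98956298828125), (16.93265151977539, 53.181941986083984), 26.93265151977539) 948
```

View pics/w7c.png

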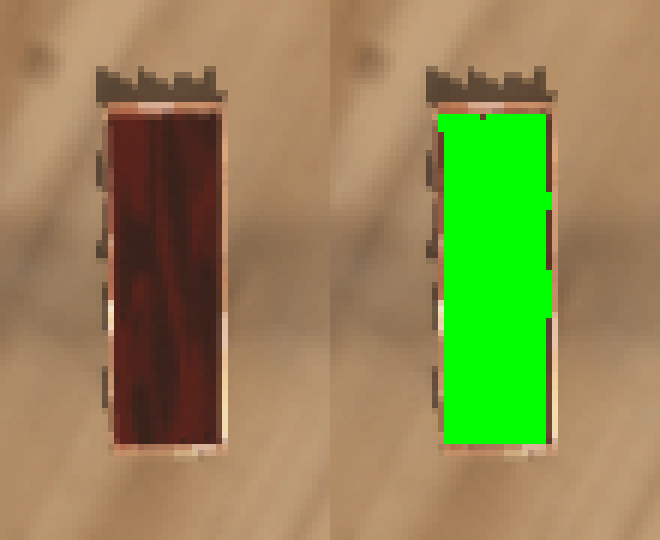

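```bash
python3 - <<'E'
from h import *
z=np.load('pics/w7.npz');c={k:z[k] for k in('fx','fy','cx','cy','position','attitude')}
u=np.array([103,225,228,108])/6+295-.5;v=np.array([102,102,456,456])/6+160-.5
W=onz(c,u,v,.004)*1000;print(W.round(1),W.mean(0));d=(W[3]+W[2]-W[0]-W[1])/2;e=(W[1]+W[2]-W[0]-W[3])/2
print(np.linalg.norm(d),np.linalg.norm(e),np.degrees(np.arctan2(d[1],d[0])),np.degrees(np.arctan2(e[1],e[0])))
E
python3 to.py .4822 .2385 .003 26.7
```

```text
[[460.3 260.4   4. ]
 [477.5 268.9   4. ]
 [503.9 217.4   4. ]
 [486.2 208.7   4. ]] [481.99915325 238.83508393   4.        ]
57.890739208894956 19.422318332352834 -63.11889716436611 26.198775055530515
shift [0.1963 0.0012 0.    ]
turn -0.5
```

```bash
python3 -m handwheel '0.05 0.001 0 -0.5 -0.3; 0.1 0.001 0 -0.5 -0.3; 0.15 0.001 0 -0.5 -0.35; 0.17 0.001 0 -0.5 -0.35; 0.179 0.001 0 -0.5 -0.35; 0.179 0.001 0 -0.5 -0.35; 0.179 0.001 0 -0.5 -0.35'
python3 - <<'E'
from h import *
c=calibration('wrist');p,d=capture('wrist')
np.savez('pics/w8.npz',p=p,d=d,**c);cv2.imwrite('pics/w8.png',cv2.resize(p[150:370,200:440,::-1],None,fx=3.3,fy=2.7))
p,d=capture('side');cv2.imwrite('pics/side8.png',cv2.resize(p[100:260,200:400,::-1],None,fx=3.5,fy=3.5))
E
python3 to.py .4821 .2387 .003 26.7
```

```text
time: 12.45
position: [0.484, 0.2396, 0.0222]
tool_rot: [0.689, -0.163, 0.687, 0.164]
wrist_force: [-0.7, 0.3, -0.1]
gripper_width: 0.0276
shift [ 0.0191 -0.0001 -0.0021]
turn 0.05
```

View pics/w8.png

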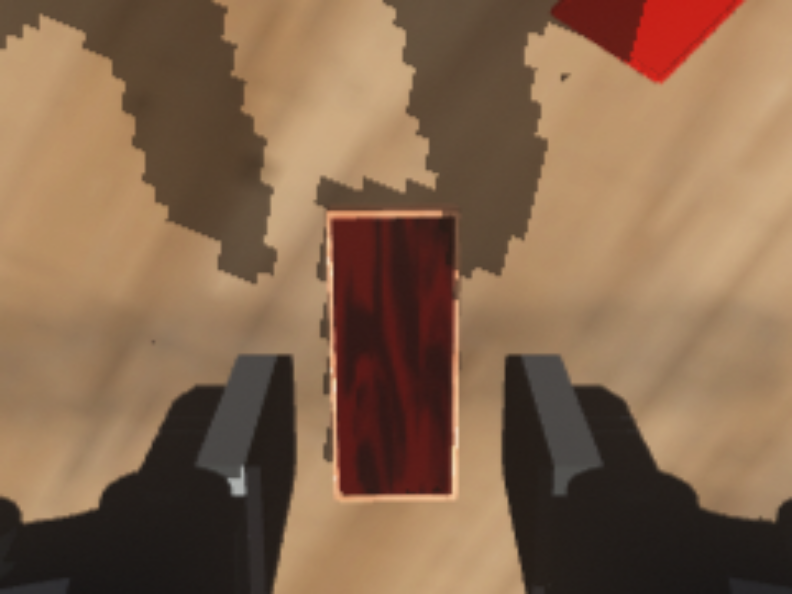

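View pics/side8.png

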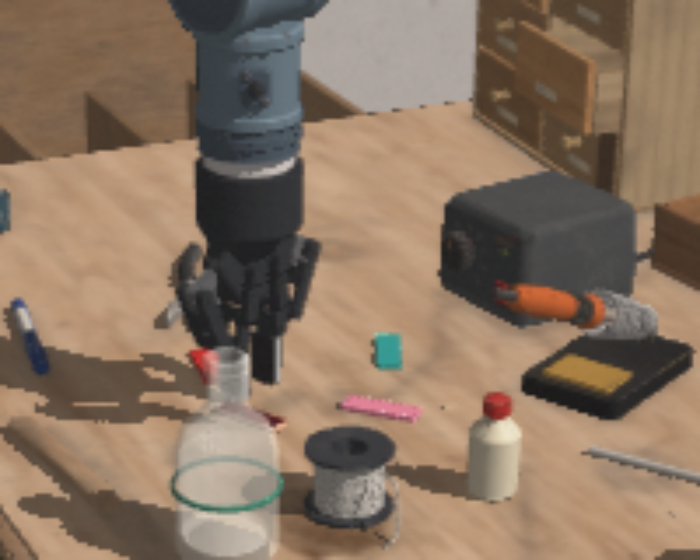

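```bash
python3 to.py .4821 .2387 .003 26.7
python3 -m handwheel '0.008 0 -0.001 0 -0.38; 0.015 0 -0.001 0 -0.38; 0.018 0 -0.001 0 -0.38; 0.018 0 -0.001 0 -0.38'
python3 to.py .4821 .2387 .003 26.7
```

```text
shift [ 0.0191 -0.0001 -0.0021]
turn 0.05
time: 13.05
position: [0.4813, 0.2389, 0.0023]
tool_rot: [0.688, -0.164, 0.688, 0.164]
wrist_force: [0.5, -0.0, 0.0]
gripper_width: 0.0265
shift [-0.0007 -0.0005  0.0006]
turn 0.06
```

```bash
python3 -m handwheel '0.001 0 0 0 -0.38; 0.001 0 0 0 -0.38'; python3 -m handwheel '0.001 0 0 0 -0.38; 0.001 0 0 0 -0.38'; 
```

```text
time: 13.3
position: [0.4819, 0.239, 0.0019]
tool_rot: [0.688, -0.164, 0.688, 0.164]
wrist_force: [-0.2, -0.1, 0.0]
gripper_width: 0.0261
time: 13.55
position: [0.4818, 0.239, 0.0008]
tool_rot: [0.688, -0.164, 0.688, 0.164]
wrist_force: [0.1, -0.3, 0.2]
gripper_width: 0.0264
```

```bash
python3 -m handwheel '0.0005 0 0 0 -0.38; 0.0005 0 0 0 -0.6; 0.0005 0 0 0 -0.7; 0.0005 0 0 0 -0.8; 0.0005 0 0 0 -0.8; 0.0005 0 0 0 -0.8' 40
python3 - <<'E'
from h import *
c=calibration('wrist');p,d=capture('wrist')
cv2.imwrite('pics/w9.png',cv2.resize(p[150:370,200:440,::-1],None,fx=3.3,fy=2.7))
E
```

```text
time: 14.3
position: [0.482, 0.239, 0.0005]
tool_rot: [0.688, -0.164, 0.688, 0.164]
wrist_force: [-0.6, -0.8, 4.0]
gripper_width: 0.0167
```

View pics/w9.png

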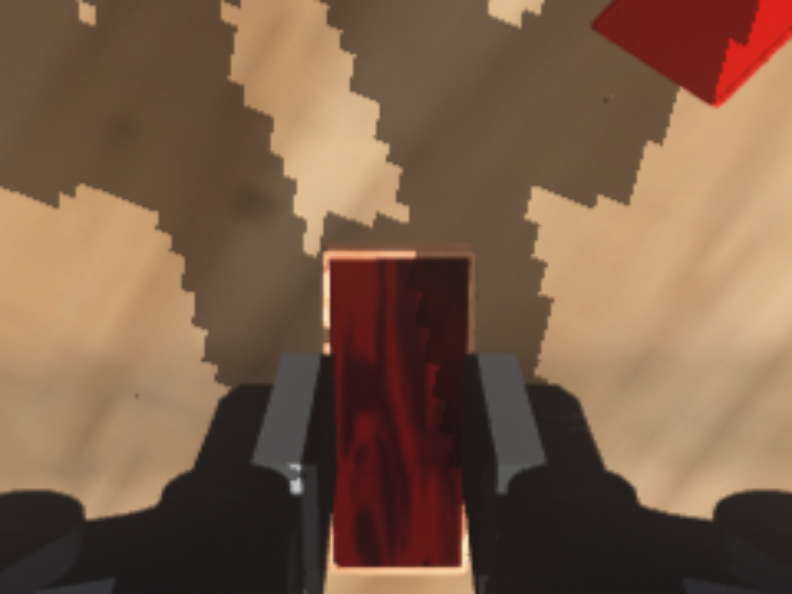

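```bash
python3 -m handwheel '0 0 0 0 -1; 0 0 0 0 -1; 0 0 0 0 -1; -0.005 0 0 0 -1; -0.02 0 0 0 -1; -0.05 0 0 0 -1; -0.05 0 0 0 -1; -0.05 0 0 0 -1' 40
python3 - <<'E'
from h import *
c=calibration('wrist');p,d=capture('wrist')
cv2.imwrite('pics/w10.png',cv2.resize(p[150:370,200:440,::-1],None,fx=3.3,fy=2.7))
p,d=capture('side');cv2.imwrite('pics/side10.png',cv2.resize(p[100:260,200:400,::-1],None,fx=3.5,fy=3.5))
E
```

```text
time: 15.35
position: [0.4818, 0.239, 0.0504]
tool_rot: [0.688, -0.164, 0.688, 0.164]
wrist_force: [0.3, -0.5, 0.2]
gripper_width: 0.0162
```

View pics/w10.png

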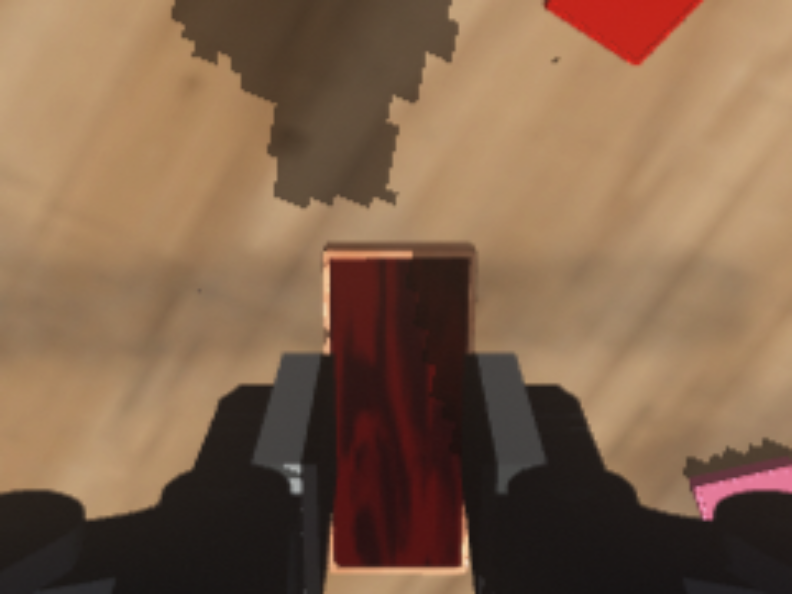

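View pics/side10.png

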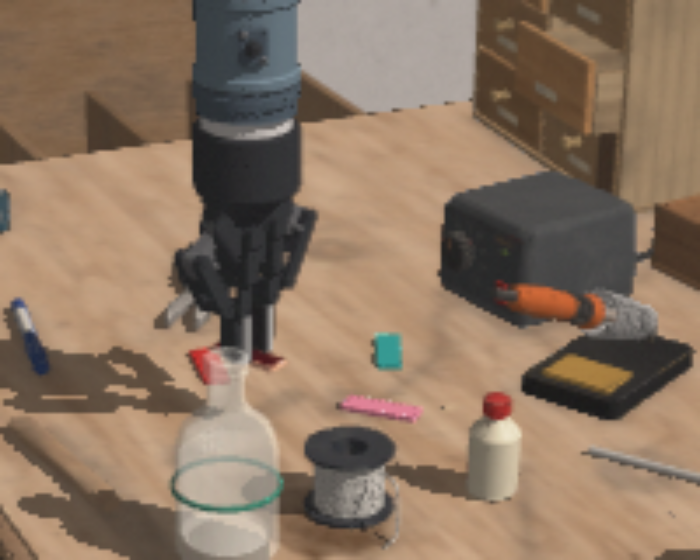

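```bash
python3 -m handwheel '-0.04 0 0 0 -1; -0.09 0 0 0 -1; -0.14 0 0 0 -1; -0.18 0 0 0 -1; -0.19 0 0 0 -1; -0.19 0 0 0 -1'; python3 to.py .5127 -.1781 .24 92.3
python3 -c "
from h import *
p,d=capture('side');cv2.imwrite('pics/side11.png',p[:,:,::-1])"
```

```text
time: 16.2
position: [0.4817, 0.2389, 0.2396]
tool_rot: [0.688, -0.164, 0.688, 0.164]
wrist_force: [-0.4, -0.0, -0.1]
gripper_width: 0.0165
shift [-0.0004 -0.3863 -0.16  ]
turn -65.55
```

View pics/side11.png

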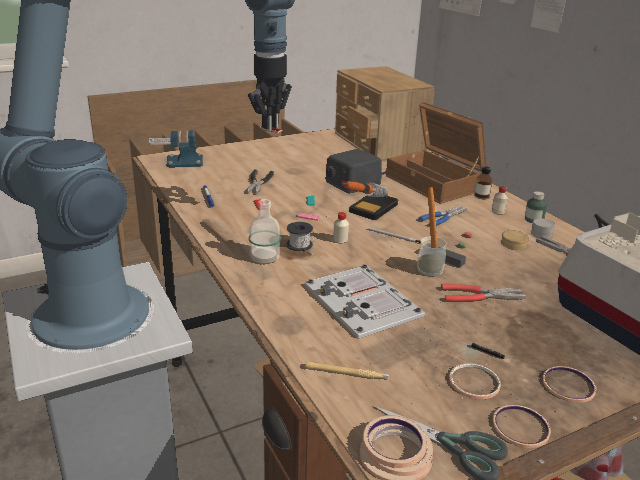

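```bash
python3 -m handwheel '0 -0.02 -0.008 -3 -1; 0 -0.05 -0.021 -9 -1; 0 -0.085 -0.035 -15 -1; 0 -0.12 -0.05 -22 -1; 0 -0.155 -0.064 -29 -1; 0 -0.19 -0.079 -36 -1; 0 -0.225 -0.093 -43 -1; 0 -0.26 -0.108 -50 -1; 0 -0.295 -0.122 -56 -1; 0 -0.33 -0.137 -61 -1; 0 -0.36 -0.149 -64 -1; 0 -0.38 -0.157 -65.5 -1; 0 -0.386 -0.16 -65.5 -1; 0 -0.386 -0.16 -65.5 -1; 0 -0.386 -0.16 -65.5 -1'
python3 - <<'E'
from h import *
o,M=state();c=calibration('wrist');p,d=capture('wrist')
np.savez('pics/w12.npz',p=p,d=d,M=M,tcp=o['position'],**c);cv2.imwrite('pics/w12.png',p[:,:,::-1])
cv2.imwrite('pics/w12c.png',cv2.resize(p[210:320,270:370,::-1],None,fx=7,fy=5.4,interpolation=0))
E
python3 to.py .5127 -.1781 .24 92.3
```

```text
time: 18.12
position: [0.5123, -0.1767, 0.2398]
tool_rot: [0.49, -0.509, 0.49, 0.51]
wrist_force: [-0.0, -0.7, -0.2]
gripper_width: 0.0165
shift [ 0.0001 -0.0002 -0.0014]
turn 0.01
```

View pics/w12.png

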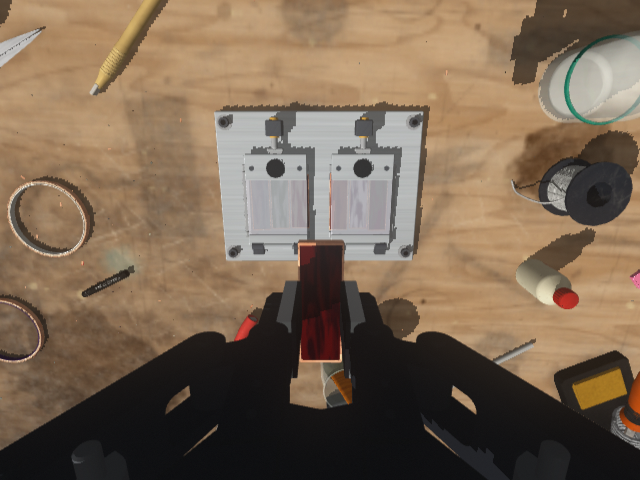

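View pics/w12c.png

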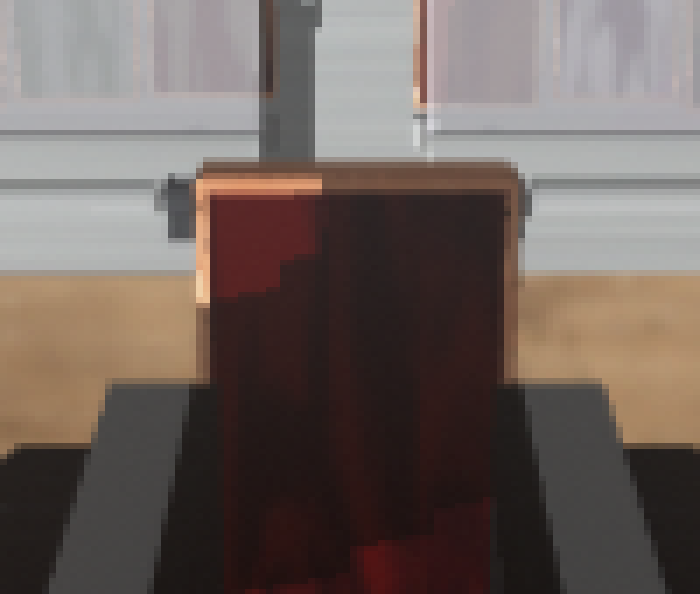

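```bash
cat > ms.py <<'E'
import sys
from h import *
z=np.load(sys.argv[1]);c={k:z[k] for k in('fx','fy','cx','cy','position','attitude')};p,d,M,t=z['p'],z['d'],z['M'],z['tcp']
Q=(pts(c,d)-t)@M*1000   # tool frame
s=Q[250:352,306:336].reshape(-1,3)
ok=np.abs(s[:,0]-np.median(s[:,0]))<8
s=s[ok];A=np.c_[s[:,1:],np.ones(len(s))];co=np.linalg.lstsq(A,s[:,0],rcond=None)[0];res=s[:,0]-A@co;print('plane x=a*y+b*z+c (deg, mm)',np.degrees(co[:2]).round(2),co[2].round(2),'sd',res.std().round(2),'n',len(s))
# corners by rays on fitted plane in tool frame
cp=(c['position']-t)@M*1000
for x in(co[2],-3.5):
  W=[]
  for u,v in [(297.8,242.6),(343.8,242.6),(341,361),(300,361)]:
    r=ray(c,u,v)@M; W.append(cp+r*((x-cp[0])/r[0]))
  W=np.array(W);print(x.round(1) if hasattr(x,'round') else x,W[:,1:].round(1).tolist(),'ctr',W.mean(0).round(2),'len',(W[0]+W[1]-W[2]-W[3])[1]/2,'wid',(W[1]-W[0])[2],(W[2]-W[3])[2])
E
python3 ms.py pics/w12.npz
python3 -c "
import cv2;p=cv2.imread('pics/w12.png');cv2.imwrite('pics/w12d.png',cv2.resize(p[300:380,270:370],None,fx=7,fy=7,interpolation=0))"
```

```text
plane x=a*y+b*z+c (deg, mm) [-0.04 -0.19] -3.24 sd 0.56 n 3050
-3.2 [[28.8, -9.1], [28.8, 9.8], [-27.8, 9.5], [-27.7, -9.1]] ctr [-3.24  0.52  0.28] len 56.5350376000096 wid 18.874209391484865 18.656892497743748
-3.5 [[28.9, -9.0], [28.9, 9.8], [-27.6, 9.5], [-27.5, -9.1]] ctr [-3.5   0.66  0.28] len 56.42963781745458 wid 18.839021698149708 18.622109954105454
```

View pics/w12d.png

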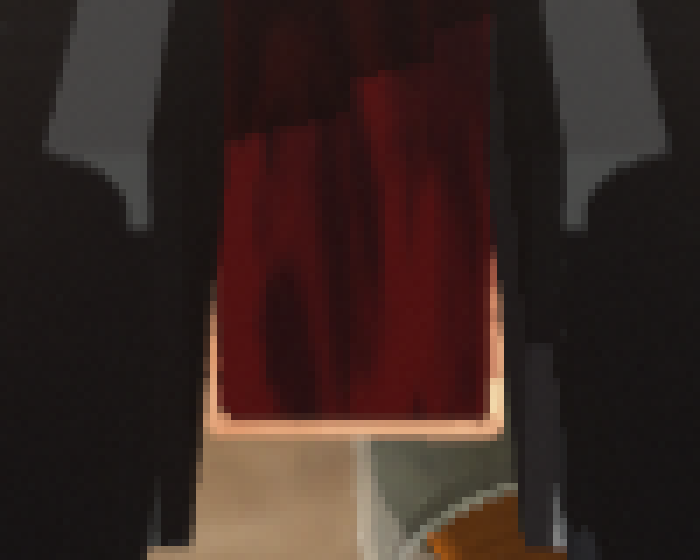

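```bash
python3 to.py .5132 -.1783 .06 92.3; python3 -m handwheel '0.04 0 -0.001 0 -1; 0.09 -0.001 -0.001 0 -1; 0.14 -0.001 -0.001 0 -1; 0.17 -0.001 -0.001 0 -1; 0.18 -0.001 -0.001 0 -1; 0.18 -0.001 -0.001 0 -1; 0.18 -0.001 -0.001 0 -1; 0.18 -0.001 -0.001 0 -1; 0.18 -0.001 -0.001 0 -1'; python3 to.py .5132 -.1783 .029 92.3
```

```text
shift [ 0.1801 -0.0007 -0.0017]
turn 0.01
time: 19.3
position: [0.5144, -0.179, 0.0612]
tool_rot: [-0.49, 0.51, -0.49, -0.509]
wrist_force: [0.4, 0.1, -1.4]
gripper_width: 0.0162
shift [0.0322 0.0012 0.0008]
turn -0.05
```

```bash
python3 -m handwheel '0 0.001 0.001 0 -1; 0.01 0.001 0.001 0 -1; 0.02 0.001 0.001 0 -1; 0.027 0.001 0.001 0 -1; 0.032 0.001 0.001 0 -1; 0.032 0.001 0.001 0 -1; 0.032 0.001 0.001 0 -1; 0.032 0.001 0.001 0 -1'; python3 to.py .5132 -.1783 .029 92.3
python3 - <<'E'
from h import *
o,M=state();c=calibration('wrist');p,d=capture('wrist')
np.savez('pics/w13.npz',p=p,d=d,M=M,tcp=o['position'],**c);cv2.imwrite('pics/w13.png',p[:,:,::-1])
p,d=capture('side');cv2.imwrite('pics/side13.png',cv2.resize(p[220:360,270:450,::-1],None,fx=4,fy=4))
E
python3 ms.py pics/w13.npz;python3 to.py .5132 -.1783 .029 92.3
```

```text
time: 20.3
position: [0.513, -0.1779, 0.0287]
tool_rot: [-0.49, 0.51, -0.49, -0.509]
wrist_force: [0.4, 0.8, -0.1]
gripper_width: 0.0168
shift [-0.0003 -0.0002 -0.0004]
turn -0.05
plane x=a*y+b*z+c (deg, mm) [-0.14  0.  ] -3.19 sd 0.57 n 3046
-3.2 [[28.8, -9.1], [28.8, 9.8], [-27.7, 9.5], [-27.7, -9.2]] ctr [-3.19  0.54  0.26] len 56.54400477922679 wid 18.87804018635598 18.660218374616523
-3.5 [[28.9, -9.1], [28.9, 9.8], [-27.5, 9.5], [-27.5, -9.1]] ctr [-3.5   0.7   0.26] len 56.41872352147268 wid 18.836213212343203 18.6188740157041
shift [-0.0004 -0.0002 -0.0005]
turn -0.05
```

View pics/w13.png

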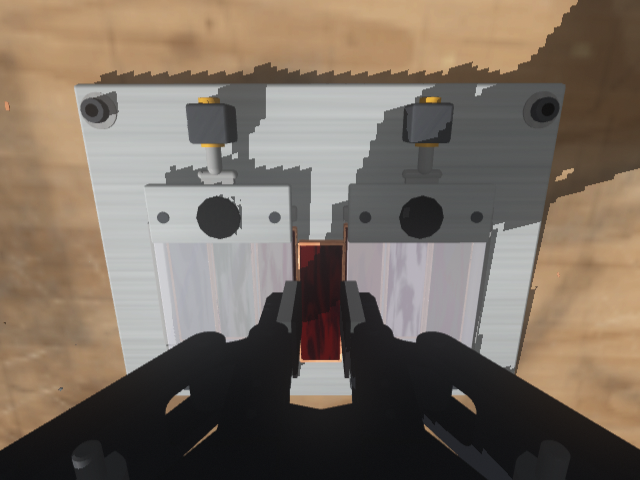

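View pics/side13.png

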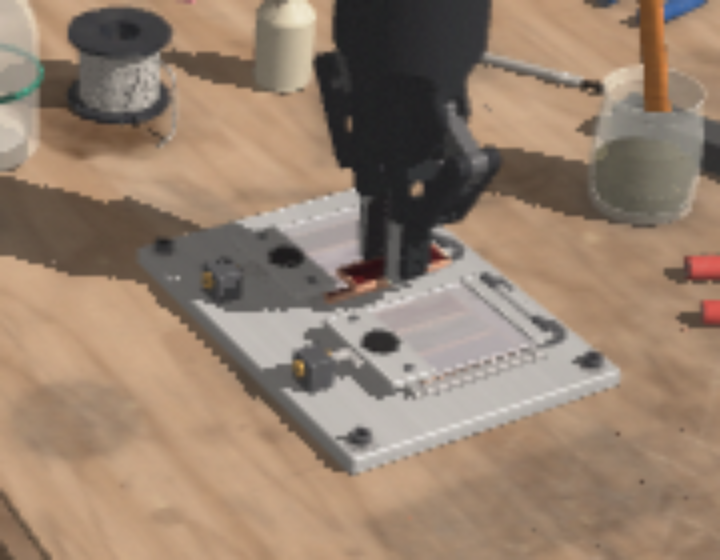

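```bash
python3 - <<'E'
from h import *
z=np.load('pics/w13.npz');c={k:z[k] for k in('fx','fy','cx','cy','position','attitude')};p,d=z['p'],z['d']
g=cv2.cvtColor(p,cv2.COLOR_RGB2GRAY);W=[]
P=pts(c,d)*1000
for x0,x1,th in((192,246,50),(394,448,42)):
    m=np.zeros_like(g);m[194:241,x0:x1]=(g[194:241,x0:x1]<th);n,l,s,ce=cv2.connectedComponentsWithStats(m)
    i=1+np.argmax(s[1:,4]);cn=s[i,:2]+s[i,2:4]/2-.5
    w=onz(c,*ce[i],.0222)*1000;W.append(w);print(ce[i].round(1),cn,s[i],w.round(1))
W=np.array(W);dv=W[1]-W[0];yaw=np.arctan2(-dv[0],dv[1]);e=np.array([np.cos(yaw),np.sin(yaw)]);n=np.array([-e[1],e[0]])
O=W.mean(0)[:2]+37*e
print('dist',np.linalg.norm(dv),'yaw',np.degrees(yaw),'origin',O)
u=np.array([297.8,343.8,341,300]);v=np.array([242.6,242.6,361,361]);S=onz(c,u,v,.0325)*1000;C=S.mean(0)[:2]
ax=(S[2]+S[3]-S[0]-S[1]);print('strip ctr in jig',(C-O)@e,(C-O)@n,'yaw',np.degrees(np.arctan2(ax[1],ax[0])))
print('cover plate z',np.median(P[260:290,170:200,2]),np.median(P[260:290,430:460,2]),'strip top z',np.median(P[260:350,308:334,2]),'slot edges')
E
```

```text
[235.  206.8] [235. 207.] [234 205   3   5   6] [ 472.7 -215.7   22.2]
[420.9 216.8] [421.  216.5] [ 400  196   43   42 1394] [ 474.  -136.    22.2]
dist 79.65270345136635 yaw -0.9674266545357276 origin [ 510.37062767 -176.48419344]
strip ctr in jig 1.7856253914487408 -1.1455170848812002 yaw 2.057867419084749
cover plate z 19.292127585624293 19.24248842693971 strip top z 31.855518660784035 slot edges
```

```bash
python3 - <<'E'
from h import *
z=np.load('pics/w13.npz');c={k:z[k] for k in('fx','fy','cx','cy','position','attitude')};p,d=z['p'],z['d']
g=cv2.cvtColor(p,cv2.COLOR_RGB2GRAY);W=[]
print(g[216,192:246:4],g[216,394:448:4])
for x0,x1,th in((192,246,90),(394,448,42)):
    m=np.zeros_like(g);m[194:241,x0:x1]=(g[194:241,x0:x1]<th);n,l,s,ce=cv2.connectedComponentsWithStats(m)
    i=1+np.argmax(s[1:,4]);cn=s[i,:2]+s[i,2:4]/2-.5
    w=onz(c,*cn,.0222)*1000;W.append(w);print(ce[i].round(1),cn,s[i],w.round(1))
W=np.array(W);dv=W[1]-W[0];yaw=np.arctan2(-dv[0],dv[1]);e=np.array([np.cos(yaw),np.sin(yaw)]);n=np.array([-e[1],e[0]])
O=W.mean(0)[:2]+37*e
print('dist',np.linalg.norm(dv),'yaw',np.degrees(yaw),'origin',O)
u=np.array([297.8,343.8,341,300]);v=np.array([242.6,242.6,361,361]);S=onz(c,u,v,.0325)*1000;C=S.mean(0)[:2]
print('strip ctr in jig',(C-O)@e,(C-O)@n)
E
```

```text
[192 126  55  55  54  54  53  53  52  53  52  51  66 187] [89 86 33 41 31 30 32 31 30 30 31 30 32 86]
[218.3 217. ] [218.5 217. ] [ 197  196   44   43 1430] [ 477.4 -222.9   22.2]
[420.9 216.8] [421.  216.5] [ 400  196   43   42 1394] [ 473.9 -136.    22.2]
dist 86.96336993330102 yaw 2.331110754156395 origin [ 512.63426589 -177.94558897]
strip ctr in jig -0.485567937794296 0.30589657079010424
```

```bash
python3 - <<'E'
from h import *
p,d=capture('top');cv2.imwrite('pics/top14.png',p[:,:,::-1]);q=np.load('pics/top0.npz')['p']
df=np.abs(p.astype(int)-q).max(2);print('changed px obstacles',(df[170:320,260:330]>40).mean(),(df[150:262,130:240]>40).mean());print(monitor.get_obs()['position'],monitor.get_obs()['time'])
E
```

```text
changed px obstacles 0.04619047619047619 0.02548701298701299
[ 0.51288267 -0.17780588  0.02854297] 20.45
```

View pics/top14.png

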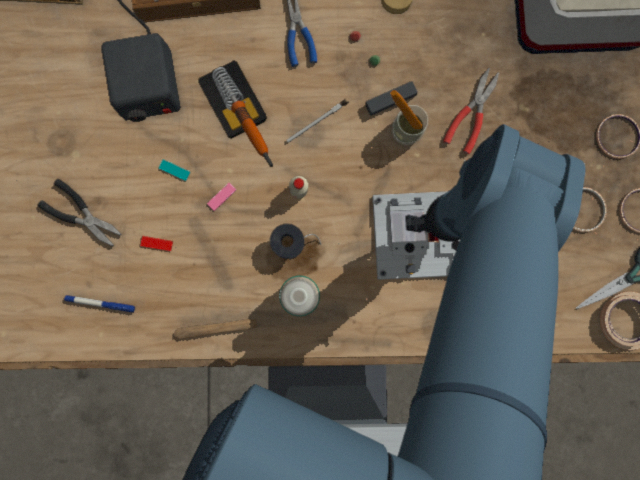

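The oil bottle (300,186), spool (288,240), glass bottle (300,295) and the three look-alikes are where they were; only the arm's shadow and the taken strip have changed.

```bash
python3 -c "
from h import *
print(env.close_job())"
```

```text
the job is handed in; nothing more can be done
None
```

Both covers are shut and latched, and the loose strip is held level over the empty middle place of the jig. I handed the job in at about 20.5 s; it reported no verdict.

**What I did**
- I pressed the left cover down along its arc, then the right. I pushed each to about 20 N at its stop, and both stayed flat after release.
- I picked up the dark red copper-foiled strip with a 40 N grip. The red, pink and turquoise look-alikes were not touched.
- I carried it across about 24 cm above the bench, over the bottles and the spool.

**Last checks**
- **Centring:** the strip is about 0.5 mm off along the place and 0.3 mm across it. Its direction is within about 0.3° of the jig's.
- **Level:** it tilts by less than 0.2°.
- **Height:** its underside is about 9.8 mm above the clear plates, taking their top as the stated 18.5 mm. The depth camera's own reading gave a smaller gap (about 8.6 mm), putting the plates at 19.3 mm and the strip's top slightly lower.
- **Contact:** the wrist force was under 1 N, so nothing was touching the jig.
- **Scene:** the bottles, spool and look-alikes looked unmoved in the last top view.

**Disagreements**
- The gripper read 16.5 mm wide on the 19 mm strip, but the pictures showed it held firmly.
- My first check of the final position missed the sunlit pad because of a wrong brightness threshold. I fixed it, and the centring figures above come from the repeat.

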